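Load a microphone test board under the spring clip of its test jig

TASK

Load the microphone board into the test jig for its next measurement: slide its carrier along the track up to the spring clip, hold the clip's tail down with one fingertip so that its nose lifts, and with the other fingertip push the carrier in beneath the nose until it is fully home against the contact block. Then let the clip come down on the carrier and leave it clamped there. The carrier is only pushed, never picked up or tipped, and the other things on the bench stay where they are.

Things in the scene. Friction and masses are not known exactly. Their poses are not given: they have to be found in the camera images.
- jig: Test jig, fixed to the bench. Origin: middle of its underside; x = direction in which a carrier is pushed in, z up. Base plate 170 x 90 x 10 mm; on it an aluminium bed, x = -85 to 32 mm, whose top, the track, is 26 mm above the bench. Guide rails (inner faces y = +-23 mm, x = -73 to 15 mm) stand 8 mm above the track. Beyond x = 32 mm only the base plate lies under the clip's tail.
- jig_stop (a point): Foot of the front face of the black contact block, the carrier's end stop, in the middle of the track (jig x = 15 mm, 26 mm above the bench). The block is 46 mm wide and 7 mm high.
- clip_hinge (a point): Middle of the clip's hinge pin, which lies across the track at jig x = 26 mm, 31 mm above the bench, between two steel ears (y = +-14 to +-18 mm, x = 20 to 31 mm, 12 mm above the track).
- clip (a joint): Angle (rad) of the sprung rocker clip: 0 = shut, nose down on the track; grows as the tail is pressed down and the nose lifts; hard stop 0.55. From about 0.30 the nose clears a 6 mm carrier; let down on a carrier it rests at about 0.27. Spring: 0.06 N m shut, 0.11 N m at 0.42 (2 to 4 N on the middle of the pad). It springs back when let go.
- clip_pad (a point): Top of the thumb pad, 30 mm from the hinge; moves with the clip; 44 mm above the bench when shut. The tail is a straight flat tongue, 22 mm wide, from the hinge towards jig +x, 42 mm long, its last 26 mm a 32 mm wide pad. Shut, it slopes up by 0.42 rad; at 0.42 rad it lies level, its top 32 mm above the bench all along, and a fingertip can slide on it.
- clip_nose (a point): Middle of the underside of the clip's nose; moves with the clip. The nose is 20 mm wide and 6 mm thick with a rounded foot, 20 mm from the hinge; shut it stands at jig x = 3 to 9 mm, 0.5 mm above the track, and blocks it.
- carrier: The board carrier to load, loose on the track between the rails. Origin: middle of its underside; x forward like the jig's. Plate 30 mm long (x), 44 mm wide, 6 mm thick, with a small green circuit board on top and a finger tab at its rear edge; about 50 g. Starts with its front edge 5 to 25 mm short of the shut nose; fully home its origin is at jig x = 0.
- carrier_tab (a point): Middle of the rear (outer) face of the carrier's upturned finger tab, 15 mm behind the carrier's origin and 10 mm above the track. The tab is 34 mm wide, 3.5 mm thick, its top 16 mm above the track; this is where it is pushed.
- calibrator: Bystander: upright steel cylinder, 46 mm across, 70 mm high, standing on the bench near the jig. Origin: middle of its underside.
- handset: Bystander: flat handset, 146 x 71 x 9 mm, lying on the bench near the jig. Origin: middle of its underside.
- spare: Bystander: a spare board carrier, of the same shape as the one on the track, lying on the bench near the jig. Origin: middle of its underside.
Not all that is in view belongs to the job. What is shaped like the carrier but white or yellow is not meant.

How it is judged:
By the outcome, as a careful person would: the job done as asked, in the order asked, and still so for the second after the job is handed in, with the robot touching nothing.
It also fails if it takes over 48 s, if anything falls off the work surface, if the arm or the gripper's body presses on something with over 40 N, if the wrist force passes 120 N, or if a joint passes its speed limit or range.

ROBOT

A 6-joint arm with a two-finger parallel gripper is mounted at the origin on the work surface. World frame = base frame: x ahead of the robot, y to its left, z up, the work surface at z = 0. Lengths are in m, angles in degrees, forces in N, time in s.
With the tool pointing down it reaches from about 0.325 to 0.775 m from the base axis. Payload 5.5 kg.
Tool frame: the origin (TCP) lies at the centre of the arm's flange, where the gripper is bolted on; the fingertips stand 182 mm ahead of it and the grasp point (between the pads) lies 163 mm ahead of it; z points along the fingers, y is the direction in which the jaws open and shut (so a half turn about z gives the same grasp; the last joint's range is limited). The gripper opens to 88 mm and grips with 3 to 60 N. Pads are 20 mm wide; open, the fingers measure 115 mm over their backs; the gripper's body (75 mm by 178 mm) begins 61 mm behind the grasp point.
Start: joints at [-76.702, 5.22, 70.514, -0, 104.267, -3.249], TCP at [0.171, -0.575, 0.405] pointing down, gripper open.
Joint ranges: [-164.24, 164.24], [-49.07, 125.15], [9.68, 141.18], [-86.29, 266.29], [3.28, 154.24], [-151.56, 151.56]. Speed limits (degrees/s): [147.25, 147.25, 172.46, 180, 180, 180].

INTERFACE

Orientations are given as [roll, pitch, yaw] about the fixed x, y, z axes, in that order (R = Rz(yaw) Ry(pitch) Rx(roll)).
In Python, from station import r gives the robot as it stands. The module is installed in compiled form; this text tells all that it offers. Calls block until the motion is done:
- r.reach(position, orientation): joint-space move of the TCP to a pose.
- r.servo_line(position, rotation=None, speed=0.15): straight line of the TCP; rotation=None keeps the orientation; speed is the mean speed in m/s.
- r.move_joints(angles): joint-space move.
- r.let_go() and r.grab(squeeze=None): open the fingers fully, or close them until they stop; squeeze is the grip in N (None keeps the last).
- r.wait(seconds).
- r.inverse_kinematics(position, orientation): joint angles nearest the present ones, or None.
- r.sense(): the state.
- r.snapshot(name): name is "scene" or "top" or "wrist"; returns a dict with "frame" (420x560x3 uint8, red, green, blue), "fx", "fy", "cx", "cy" (pixels), "R" (3x3) and "t" (3): a world point X has camera coordinates R X + t. Camera axes: x right, y down, z forward; pixel columns grow to the right and rows downward; lengths in m; the calibration is good to about 2 mm. A picture is of the moment at which its call begins. There is no depth.
A pose or a line that the arm cannot do raises r.IKError and nothing moves.
- r.hand_in(): hands the job in, once; it reports no verdict.
The state is a dict: "clock": time; "joints": joint angles; "joint_vel": joint speeds; "joint_torque": joint torques, N m; "tcp_pos": TCP position; "orientation": TCP orientation; "contact_force": force on the tool from outside, world axes, zero at the start; "torque": the same for the moment, N m; "opening": finger opening in m.
Only numpy, scipy, OpenCV 4.12 (cv2) and the standard library are available. Lean on these libraries where they do the work, as an engineer would, in place of code of your own. Each camera call takes 0.05 s, during which the arm holds its last target.

## Working session

There is one attempt and no reset: what is moved stays moved. The work goes in short steps, each a Python script; the robot and the scene stay as the last script left them, time stands still between calls to the robot, and variables do not carry over. Pictures are saved under pics/ and viewed, and the job is handed in when it is done.

```bash
mkdir -p pics; python3 - <<'E'
from station import r
import cv2,pickle
d={}
for n in("scene","top","wrist"):
    s=r.snapshot(n);d[n]=s;cv2.imwrite(f"pics/{n}0.png",s["frame"][:,:,::-1]);print(n,s["fx"],s["cx"],s["R"],s["t"])
pickle.dump(d,open("s0.pkl","wb"))
s=r.sense();print(s)
E
```

```text
scene 381.152505270911 279.14036227704537 [[ 0.69144381  0.72227909 -0.01477721]
 [ 0.62314795 -0.60664397 -0.49362914]
 [-0.36550251  0.33210842 -0.86954696]] [-0.44870516 -0.31971673  0.90374623]
top 449.38771692029917 275.9501945445356 [[-0.01642677 -0.9997503   0.01514944]
 [-0.98388652  0.0134645  -0.17828634]
 [ 0.17803784 -0.017834   -0.98386202]] [0.04632753 0.5963758  0.61340955]
wrist 357.0511250832965 272.29794775688737 [[ 0.28405739 -0.95880572 -0.00172694]
 [-0.91721931 -0.27226076  0.29083124]
 [-0.27932084 -0.08102878 -0.95677281]] [-0.59943171 -0.03541795  0.39215753]
{'clock': 0.15, 'joints': array([-7.67011857e+01,  5.25411962e+00,  7.05634983e+01, -1.29881426e-04,
        1.04266216e+02, -3.25021468e+00]), 'joint_vel': array([ 0.08876979, -0.05228443, -0.14366257,  0.10425666, -0.03802997,
       -0.08468264]), 'joint_torque': array([ 1.07585591e-03, -4.47045708e+01, -4.06907415e+01,  6.98983530e-02,
        2.74217961e-02, -1.18080279e-04]), 'tcp_pos': array([ 0.17089725, -0.57520761,  0.40378177]), 'orientation': array([-1.79916294e+02, -4.62737042e-03,  1.65489937e+01]), 'contact_force': array([ 0.53141768, -0.43045504,  0.73906704]), 'torque': array([ 0.01517024, -0.0054383 , -0.01772791]), 'opening': 0.08780788601729346}
```

View pics/scene0.png

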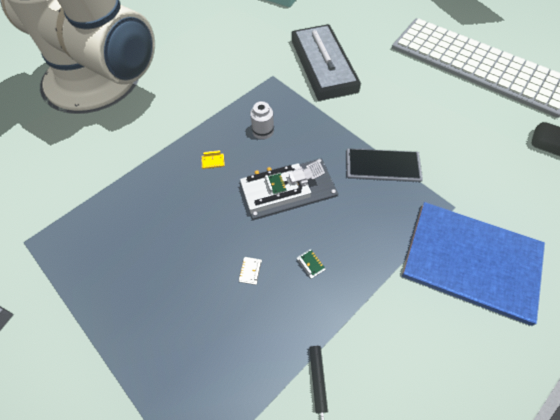

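View pics/top0.png

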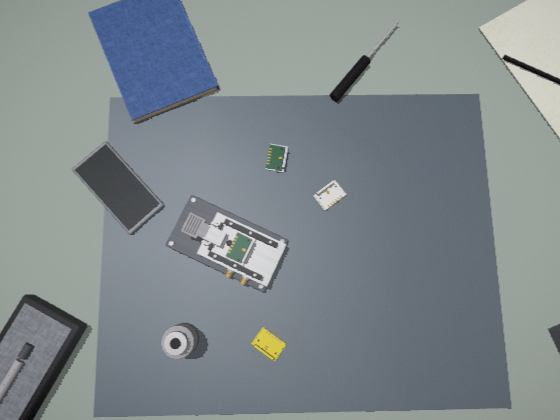

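View pics/wrist0.png

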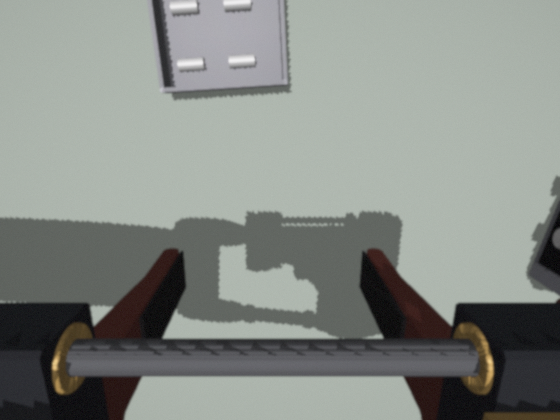

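Candidates in the top view:
- carrier on the track between the rails, (238,247), green board
- green spare on the bench, (277,157)
- white look-alike, (330,195)
- yellow look-alike, (268,343)

By the description, the one on the track is the carrier. I'll check it in a close crop.

```bash
python3 - <<'E'
import cv2
t=cv2.imread("pics/top0.png")[185:300,155:300]
cv2.imwrite("pics/c1.png",cv2.resize(t,None,fx=5,fy=5,interpolation=cv2.INTER_CUBIC))
t=cv2.imread("pics/scene0.png")[150:225,230:345]
cv2.imwrite("pics/c2.png",cv2.resize(t,None,fx=6,fy=6,interpolation=cv2.INTER_CUBIC))
E
```

```text
(no output)
```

View pics/c1.png

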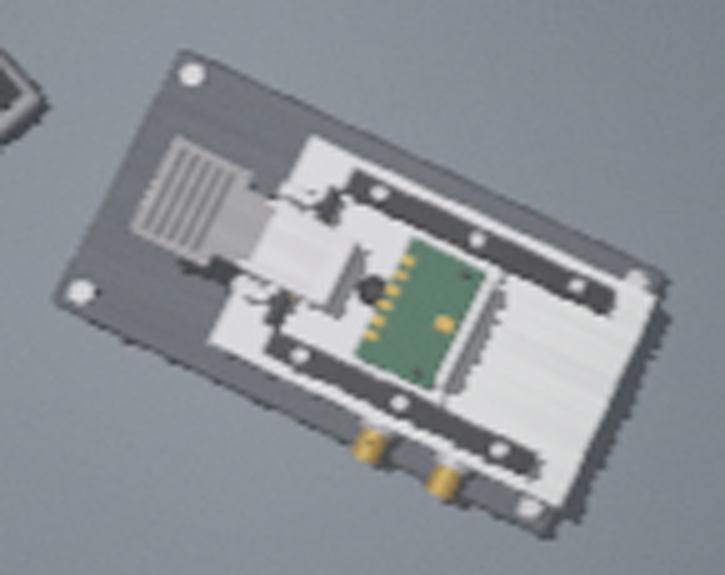

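View pics/c2.png

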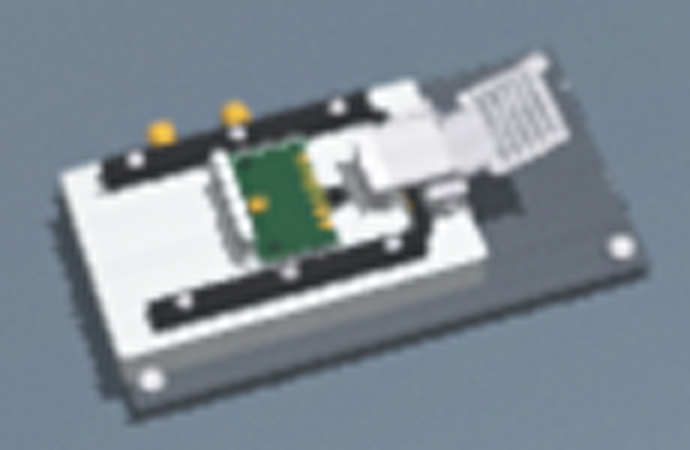

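```bash
cat > h.py <<'E'
import numpy as np,cv2
def ray(s,uv,z):
    R=np.array(s["R"]);t=np.array(s["t"]);C=-R.T@t
    d=R.T@np.array([(uv[0]-s["cx"])/s["fx"],(uv[1]-s["cy"])/s["fy"],1.])
    return C+d*(z-C[2])/d[2]
def proj(s,X):
    c=np.array(s["R"])@np.array(X)+np.array(s["t"]);return np.array([s["cx"]+s["fx"]*c[0]/c[2],s["cy"]+s["fy"]*c[1]/c[2]])
def fit(J,W):  # 2d rigid J->W
    J=np.array(J)[:,:2];W=np.array(W)[:,:2];a=J-J.mean(0);b=W-W.mean(0)
    th=np.arctan2((a[:,0]*b[:,1]-a[:,1]*b[:,0]).sum(),(a*b).sum())
    R=np.array([[np.cos(th),-np.sin(th)],[np.sin(th),np.cos(th)]]);p=W.mean(0)-R@J.mean(0)
    return th,p,R,np.linalg.norm((J@R.T+p)-W,axis=1)
E
python3 - <<'E'
import pickle;from h import *
d=pickle.load(open("s0.pkl","rb"));s=d["top"]
px=[(183,52),(57,300),(548,535),(665,275)]
J=[(85,-45),(85,45),(-85,45),(-85,-45)]
W=[ray(s,(155+x/5-.4,185+y/5-.4),.01) for x,y in px]
th,p,R,e=fit(np.array(J)/1e3,W);print(np.degrees(th),p,e)
c=d["scene"]
px=[(548,55),(645,270),(130,415)]
W=[ray(c,(230+x/6-.4,150+y/6-.4),.008) for x,y in px];print(np.array(W))
for j in [(85,45),(85,-45),(-85,-45)]: print(R@np.array(j)/1e3+p)
# bed corners top z=.026
for q in [(315,137),(208,343),(655,290),(560,505)]:
    print((R.T@(ray(s,(155+q[0]/5-.4,185+q[1]/5-.4),.026)[:2]-p))*1e3)
print("tab top", [(R.T@(ray(s,(155+q[0]/5-.4,185+q[1]/5-.4),.042)[:2]-p))*1e3 for q in [(502,275),(440,402)]])
E
```

```text
64.1393072807081 [0.55256553 0.11364702] [0.00158947 0.00193744 0.00106459 0.00175385]
[[0.55317528 0.20776171 0.008     ]
 [0.63244629 0.16782443 0.008     ]
 [0.55789745 0.01660739 0.008     ]]
[0.54914764 0.20976319]
[0.63013479 0.17050658]
[0.55598342 0.01753085]
[ 31.55881236 -34.98620194]
[32.85253984 35.49473484]
[-83.11663864 -36.35672689]
[-84.29690619  34.35465332]
tab top [array([-40.09974452, -19.39370138]), array([-39.66326086,  22.27028809])]
```

```bash
python3 - <<'E'
import pickle;from h import *
from station import r
from scipy.spatial.transform import Rotation as Ro
d=pickle.load(open("s0.pkl","rb"));s=d["wrist"]
R=s["R"];C=-R.T@s["t"];T=np.array([.1709,-.5752,.4038]);Rt=Ro.from_euler('xyz',[-179.916,-.005,16.549],degrees=True).as_matrix()
print("cam in tool",Rt.T@(C-T),"axis",Rt.T@R[2])
def tool(y): return Ro.from_euler('xyz',[180,0,y],degrees=True).as_matrix()
for y in(-25.86,154.14):
  Rn=tool(y); ct=Rt.T@(C-T);ax=Rn@(Rt.T@R[2])
  # want camera ray to hit jig at z=.03
  for z in (.36,):
    c=Rn@ct+[0,0,z]; off=c+ax*(.03-c[2])/ax[2]
    pos=np.array([.5526-off[0],.1136-off[1],z]); print(y,pos,c-[0,0,z]+pos)
    print(r.inverse_kinematics(pos,[180,0,y]), r.inverse_kinematics([.5526,.1136,.214],[180,0,y]))
E
```

```text
cam in tool [0.07969301 0.00013818 0.01933565] axis [-2.90913734e-01 -4.85464911e-04  9.56749164e-01]
-25.86 [0.56588166 0.10714061 0.36      ] [0.63753414 0.07225627 0.34066435]
[ 7.33673855e+00  1.24438901e+00  7.91521192e+01 -2.54444375e-14
  9.96034918e+01  1.23196739e+02] [ 8.16152392e+00  2.45791783e+00  9.28461145e+01 -2.54444375e-14
  8.46959676e+01  1.24021524e+02]
154.14 [0.53931834 0.12005939 0.36      ] [0.46766586 0.15494373 0.34066435]
[  9.02215961  -2.36364885  82.73699621   0.          99.62665264
 -55.11784039] [  8.16152392   2.45791783  92.84611453   0.          84.69596765
 -55.97847608]
```

```bash
python3 - <<'E'
import pickle;from h import *
from station import r
r.reach([.539,.120,.34],[180,0,154.14])
s=r.snapshot("wrist");pickle.dump(s,open("s1.pkl","wb"))
cv2.imwrite("pics/w1.png",s["frame"][:,:,::-1])
q=r.sense();print(q["clock"],q["tcp_pos"],q["orientation"],q["contact_force"],q["opening"])
E
```

```text
2.9833 [0.53919117 0.11928955 0.34004802] [-1.79994572e+02  8.64912457e-03  1.54058629e+02] [ 0.00262034 -0.41536246 -0.13374874] 0.08762043138941443
```

View pics/w1.png

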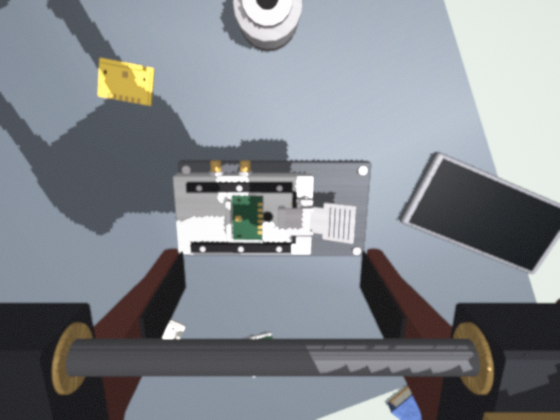

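```bash
python3 - <<'E'
import cv2
t=cv2.imread("pics/w1.png")[150:265,165:380]
cv2.imwrite("pics/c3.png",cv2.resize(t,(774,414),interpolation=cv2.INTER_CUBIC))
E
```

```text
(no output)
```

View pics/c3.png

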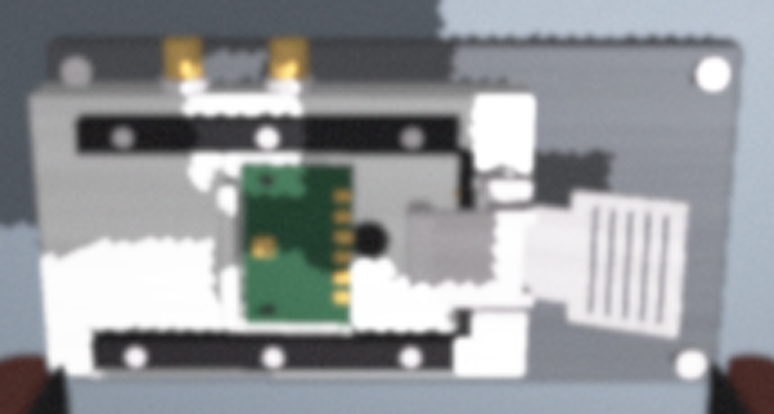

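```bash
python3 - <<'E'
import pickle;from h import *
s=pickle.load(open("s1.pkl","rb"))
u=lambda q:(165+q[0]/3.6-.36,150+q[1]/3.6-.36)
P=[((742,42),(85,45),.01),((722,380),(85,-45),.01),((50,42),(-85,45),.01),((30,92),(-85,35),.026),((48,375),(-85,-35),.026),((535,95),(32,35),.026),((525,375),(32,-35),.026)]
W=[ray(s,u(a),z) for a,_,z in P];J=np.array([b for _,b,_ in P])/1e3
th,p,R,e=fit(J,W);print(np.degrees(th),p,e*1e3)
f=lambda q,z:np.round((R.T@(ray(s,u(q),z)[:2]-p))*1e3,1)
print("board front corners z~.034",f((352,168),.034),f((348,322),.034),"rear",f((243,165),.034),f((243,320),.034))
print("plate rear-ish tab top",f((240,168),.042),f((215,240),.026),f((240,240),.042))
print("pad corners", f((688,205),.049),f((678,338),.049),f((572,190),.04),f((568,320),.04))
print("nose front top",f((405,240),.034))
print("rail rear ends",f((78,135),.034),f((93,350),.034),"front",f((458,135),.034),f((455,350),.034))
E
```

```text
64.04204847225712 [0.55318124 0.11416468] [0.9211335  1.17061169 1.10914601 0.8845519  1.72972873 0.41962456
 0.80535662]
board front corners z~.034 [-10.2  19.6] [-11.4 -18.4] rear [-35.3  20.4] [-36.5 -17.9]
plate rear-ish tab top [-35.   21.8] [-43.6  -0.4] [-35.6   4.8]
pad corners [64.3 15.1] [ 64.1 -16.4] [39.9 16. ] [ 40.3 -15.6]
nose front top [2.1 2.2]
rail rear ends [-72.8  27.5] [-72.9 -25.6] front [14.2 27.4] [ 14.3 -25.7]
```

```bash
cat >> h.py <<'E'
TH=np.radians(64.04);RJ=np.array([[np.cos(TH),-np.sin(TH)],[np.sin(TH),np.cos(TH)]])
PJ=np.array([.55318,.11416])+RJ@np.array([-.0004,.0005])
YAW=154.04
def jw(x,y,z): # jig mm -> world m
    a=RJ@np.array([x,y])/1e3+PJ;return [a[0],a[1],z/1e3]
def wj(w): return np.append((RJ.T@(np.array(w)[:2]-PJ))*1e3,w[2]*1e3)
def st(r,tag=""):
    q=r.sense();f=q["contact_force"];print(tag,"t",round(q["clock"],2),"tcp jig",np.round(wj(q["tcp_pos"]),1),"F jig",np.round(RJ.T@f[:2],1),round(f[2],1),"open",round(q["opening"]*1e3,1));return q
E
python3 - <<'E'
from h import *;from station import r
O=[180,0,YAW]
r.grab(3);st(r,"closed")
r.reach(jw(-75,0,260),O);st(r)
s=r.snapshot("scene");cv2.imwrite("pics/s2.png",cv2.resize(s["frame"][100:250,180:380,::-1],None,fx=4,fy=4,interpolation=cv2.INTER_CUBIC))
s=r.snapshot("wrist");cv2.imwrite("pics/w2.png",s["frame"][:,:,::-1])
E
```

```text
closed t 4.33 tcp jig [ -0.6  14.8 340. ] F jig [ 0.1 -0.3] 0.9 open 0.6
 t 4.84 tcp jig [-7.480e+01 -1.000e-01  2.607e+02] F jig [0.2 0.1] 0.6 open 0.6
```

View pics/w2.png

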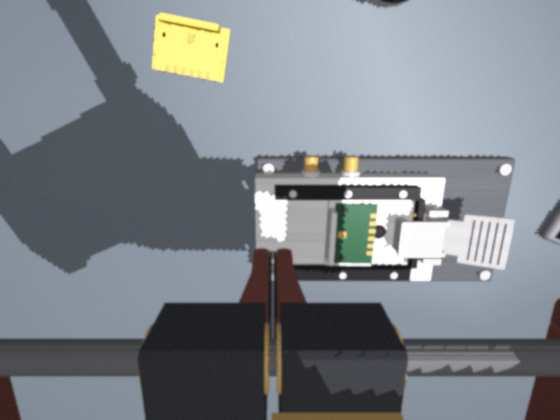

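View pics/s2.png

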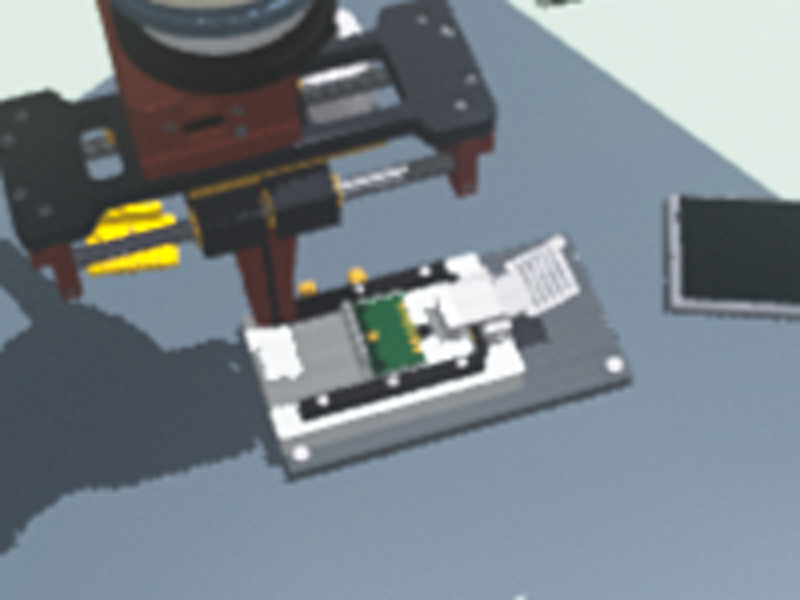

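```bash
python3 - <<'E'
from h import *;from station import r;import pickle
r.servo_line(jw(-75,0,214),speed=.08);st(r)
r.servo_line(jw(-42,0,214),speed=.04);st(r)
s=r.snapshot("wrist");pickle.dump(s,open("s3.pkl","wb"));cv2.imwrite("pics/w3.png",cv2.resize(s["frame"][120:330,150:430,::-1],None,fx=2.8,fy=2.8,interpolation=cv2.INTER_CUBIC))
s=r.snapshot("top");cv2.imwrite("pics/t3.png",cv2.resize(s["frame"][185:300,155:300,::-1],None,fx=5,fy=5,interpolation=cv2.INTER_CUBIC))
E
```

```text
t 5.67 tcp jig [-7.50e+01 -1.00e-01  2.14e+02] F jig [ 0.6 -1. ] -0.1 open 0.4
 t 6.64 tcp jig [-42.    0.  213.9] F jig [0.5 0.3] -0.9 open 0.7
```

View pics/w3.png

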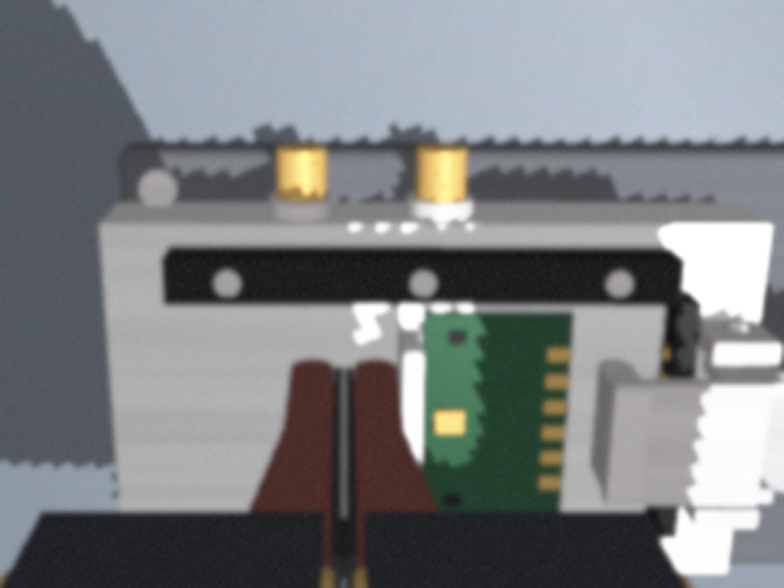

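View pics/t3.png

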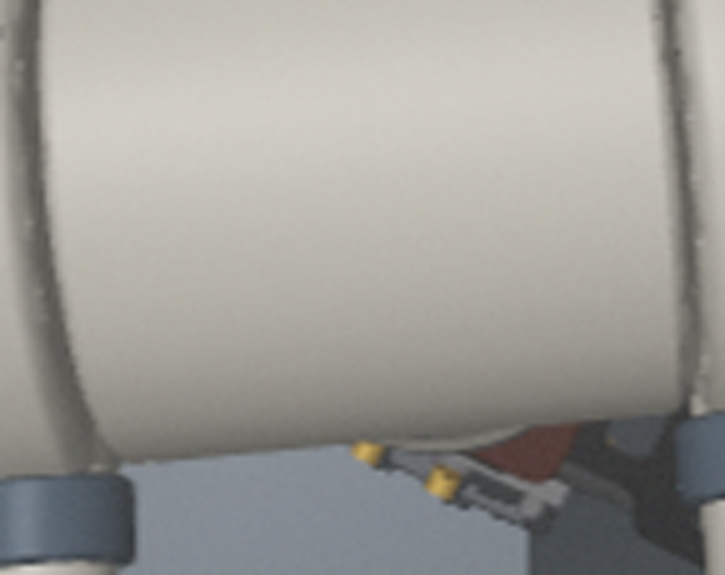

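```bash
cat > m.py <<'E'
from h import *;import pickle
s=pickle.load(open("s3.pkl","rb"))
g=lambda q,z:np.round(wj(ray(s,(150+q[0]/2.8-.3,120+q[1]/2.8-.3),z)),1)
print("rails",g((165,260),.034),g((680,260),.034))
print("board",g((425,330),.034),g((572,330),.034),"tab top rear",g((400,360),.042),"nose",g((605,450),.03))
print("finger tip",g((397,366),.032),g((292,366),.032))
E
python3 m.py
```

```text
rails [-72.4  30.2  34. ] [14.3 30.2 34. ]
board [-28.4  17.6  34. ] [-3.1 17.6 34. ] tab top rear [-33.1  15.4  42. ] nose [ 5.5 -7.5 30. ]
finger tip [-33.  10.  32.] [-51.5  10.   32. ]
```

```bash
python3 - <<'E'
from h import *;from station import r;import pickle
r.servo_line(jw(-37.2,0,214),speed=.02);st(r)
s=r.snapshot("wrist");pickle.dump(s,open("s3.pkl","wb"));cv2.imwrite("pics/w4.png",cv2.resize(s["frame"][120:330,150:430,::-1],None,fx=2.8,fy=2.8,interpolation=cv2.INTER_CUBIC))
r.servo_line(jw(-50,0,214),speed=.05)
r.servo_line(jw(-50,0,255),speed=.1)
r.let_go();st(r)
r.servo_line(jw(13,0,255),speed=.1);st(r)
s=r.snapshot("wrist");pickle.dump(s,open("s5.pkl","wb"));cv2.imwrite("pics/w5.png",s["frame"][:,:,::-1])
s=r.snapshot("scene");cv2.imwrite("pics/s5.png",cv2.resize(s["frame"][100:250,180:380,::-1],None,fx=4,fy=4,interpolation=cv2.INTER_CUBIC))
E
```

```text
t 7.13 tcp jig [-37.1   0.  214. ] F jig [ 0.3 -0.3] 0.6 open 0.5
 t 9.53 tcp jig [-50.  -0. 255.] F jig [-0.  0.] 0.5 open 88.0
 t 10.31 tcp jig [ 13.1   0.  254.8] F jig [ 0.5 -0.5] 0.8 open 87.7
```

View pics/w4.png

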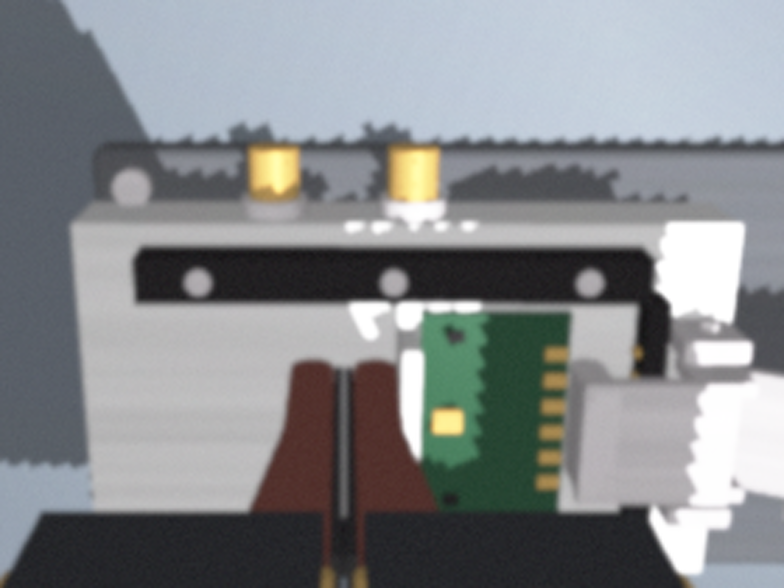

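View pics/w5.png

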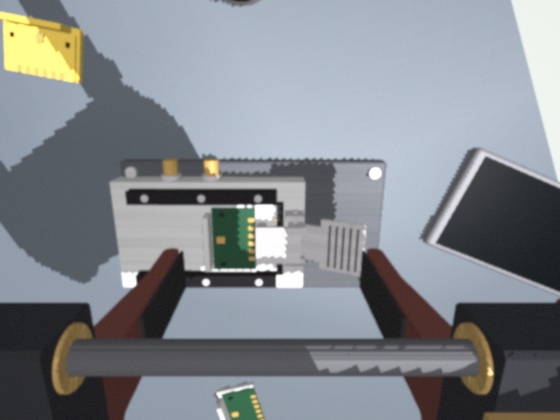

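View pics/s5.png

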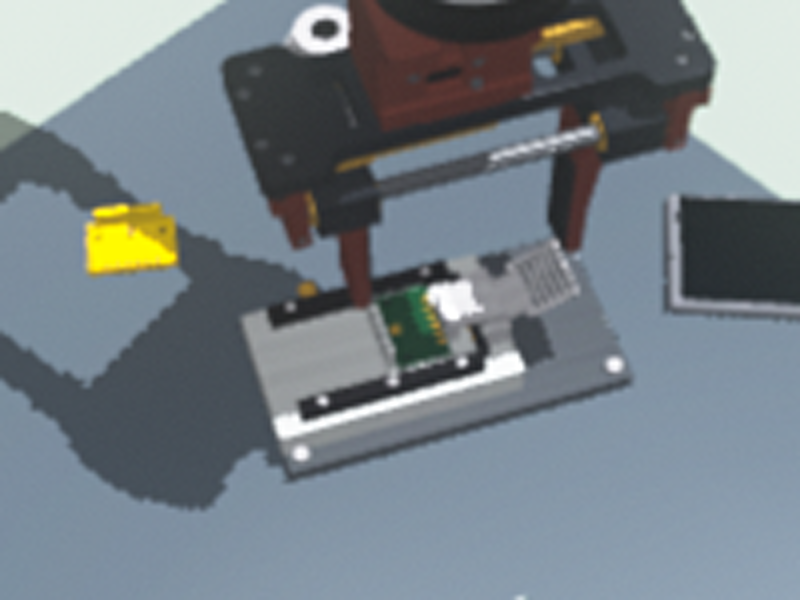

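```bash
python3 - <<'E'
from h import *;import pickle
s=pickle.load(open("s5.pkl","rb"))
g=lambda q,z:np.round(wj(ray(s,q,z)),1)
print("rails",g((127,197),.034),g((277,197),.034),"board",g((212,235),.034),g((257,215),.034),"tab rear",g((203.5,235),.042),"pad end",g((366,250),.048),"pad y",g((366,227),.048),g((364,275),.048))
print("tips at z=.073",g((184,252),.073),g((361,252),.073))
E
```

```text
rails [-72.3  27.   34. ] [15.3 27.  34. ] board [-23.8   3.3  34. ] [ 3.5 16.  34. ] tab rear [-27.3   6.4  42. ] pad end [65.8 -0.5 48. ] pad y [64.8 13.4 48. ] [ 65.8 -16.2  48. ]
tips at z=.073 [-31.    9.2  73. ] [56.3  9.2 73. ]
```

```bash
python3 - <<'E'
from h import *;from station import r;import pickle
r.servo_line(jw(12.5,0,232),speed=.08);st(r)
for z in (226,220,213.7):
    r.servo_line(jw(12.5,0,z),speed=.04);st(r)
s=r.snapshot("wrist");pickle.dump(s,open("s6.pkl","wb"));cv2.imwrite("pics/w6.png",s["frame"][:,:,::-1])
s=r.snapshot("scene");cv2.imwrite("pics/s6.png",cv2.resize(s["frame"][100:250,180:380,::-1],None,fx=4,fy=4,interpolation=cv2.INTER_CUBIC))
E
```

```text
t 10.85 tcp jig [1.21e+01 1.00e-01 2.31e+02] F jig [-0.2  0.4] -0.6 open 87.8
 t 11.15 tcp jig [ 1.260e+01 -1.000e-01  2.263e+02] F jig [ 0.  -0.5] 1.7 open 87.6
 t 11.45 tcp jig [ 12.6  -0.  220. ] F jig [ 0.7 -0.3] 2.4 open 87.8
 t 11.76 tcp jig [ 12.7   0.  213.6] F jig [ 3.  -0.1] 2.8 open 87.9
```

View pics/w6.png

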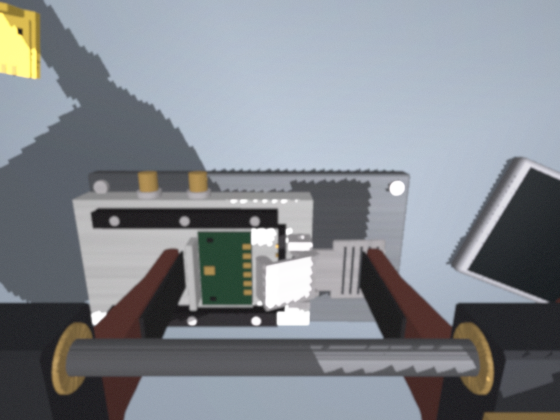

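View pics/s6.png

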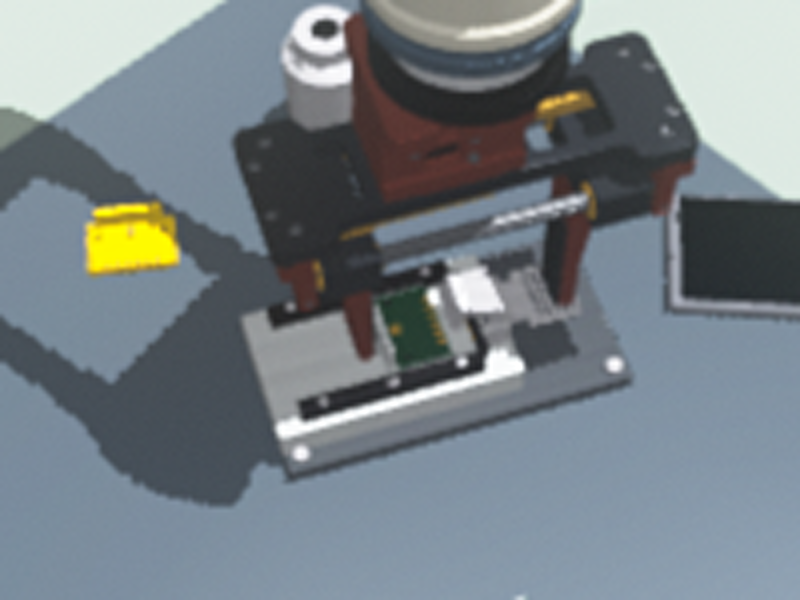

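The nose is lifted, with the tail nearly level under the right fingertip at about (370,265). The pusher at (180,260) sits just behind the tab. Next I close gently.

```bash
python3 - <<'E'
from h import *;from station import r;import pickle
r.grab(6);st(r)
s=r.snapshot("wrist");pickle.dump(s,open("s7.pkl","wb"));cv2.imwrite("pics/w7.png",s["frame"][:,:,::-1]);st(r)
s=r.snapshot("scene");cv2.imwrite("pics/s7.png",cv2.resize(s["frame"][100:250,180:380,::-1],None,fx=4,fy=4,interpolation=cv2.INTER_CUBIC))
E
```

```text
t 12.56 tcp jig [ 1.230e+01 -2.000e-01  2.147e+02] F jig [0.4 0.6] 7.9 open 53.6
 t 12.61 tcp jig [ 1.230e+01 -2.000e-01  2.146e+02] F jig [1.5 1.1] 6.8 open 53.5
```

View pics/w7.png

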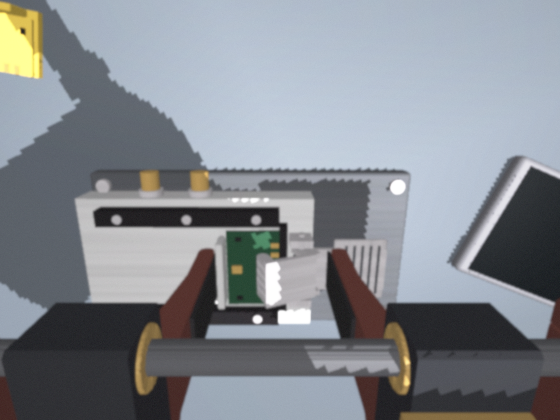

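View pics/s7.png

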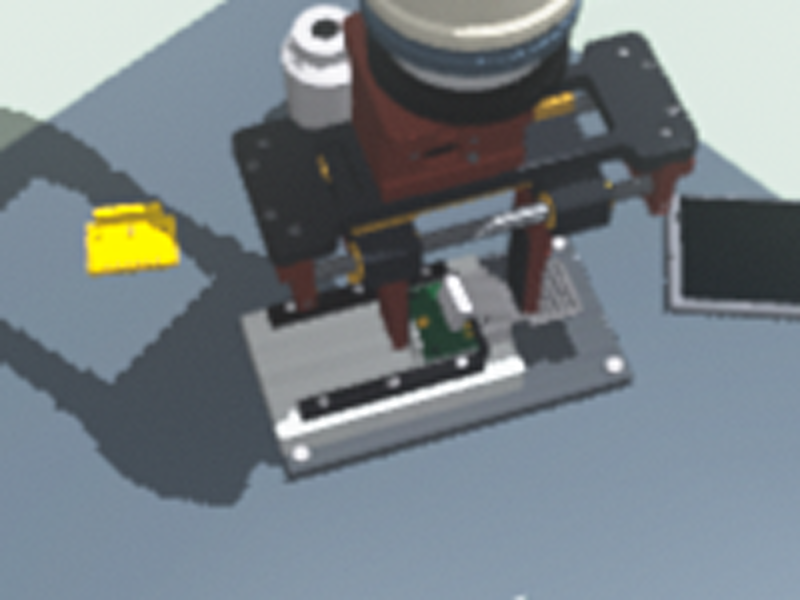

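```bash
python3 - <<'E'
from h import *;import pickle
s=pickle.load(open("s7.pkl","rb"))
g=lambda q,z:np.round(wj(ray(s,q,z)),1)
print("rails",g((95,210),.034),g((280,210),.034),"board rear/front",g((226,240),.034),g((280,240),.034),"tab rear",g((216,245),.042))
E
python3 - <<'E'
import cv2
t=cv2.imread("pics/w7.png")[180:340,170:400]
cv2.imwrite("pics/c7.png",cv2.resize(t,None,fx=3.4,fy=3.4,interpolation=cv2.INTER_CUBIC))
E
```

```text
rails [-72.   30.9  34. ] [15.5 30.8 34. ] board rear/front [-10.7  15.6  34. ] [15.5 15.6 34. ] tab rear [-14.3  16.4  42. ]
```

View pics/c7.png

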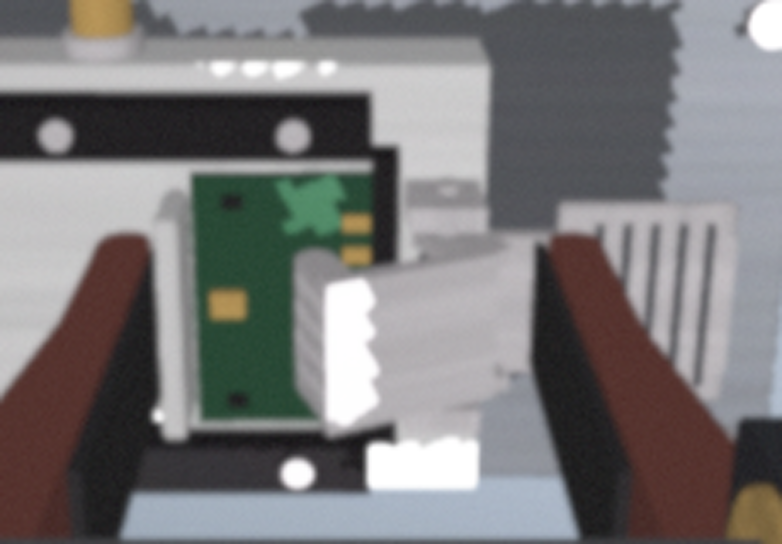

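```bash
python3 - <<'E'
from h import *;from station import r;import pickle
r.let_go();st(r)
r.servo_line(jw(12.5,0,235),speed=.025);st(r)
r.servo_line(jw(12.5,0,285),speed=.1);st(r)
s=r.snapshot("wrist");pickle.dump(s,open("s8.pkl","wb"));cv2.imwrite("pics/w8.png",cv2.resize(s["frame"][140:310,80:420,::-1],None,fx=2.3,fy=2.3,interpolation=cv2.INTER_CUBIC));st(r)
s=r.snapshot("scene");cv2.imwrite("pics/s8.png",cv2.resize(s["frame"][100:250,180:380,::-1],None,fx=4,fy=4,interpolation=cv2.INTER_CUBIC))
E
```

```text
t 13.37 tcp jig [ 12.1  -0.  213.4] F jig [-3.2 -0.5] 3.3 open 88.1
 t 14.37 tcp jig [1.250e+01 1.000e-01 2.348e+02] F jig [0.7 0.4] 0.4 open 87.5
 t 15.02 tcp jig [1.250e+01 1.000e-01 2.847e+02] F jig [ 0.5 -0.2] -0.0 open 87.5
 t 15.07 tcp jig [1.240e+01 1.000e-01 2.841e+02] F jig [-0.2 -0.7] -0.2 open 87.9
```

View pics/w8.png

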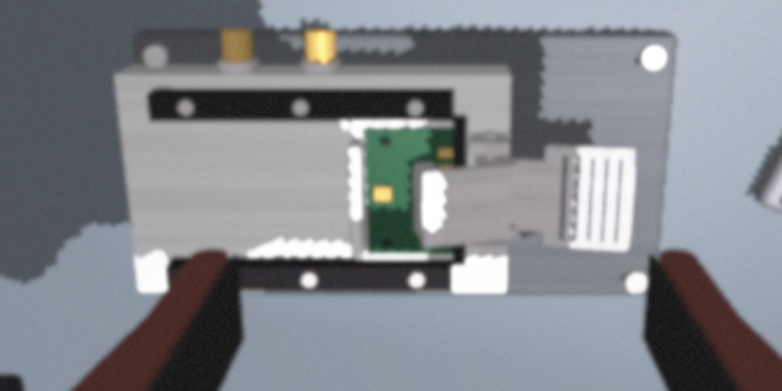

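View pics/s8.png

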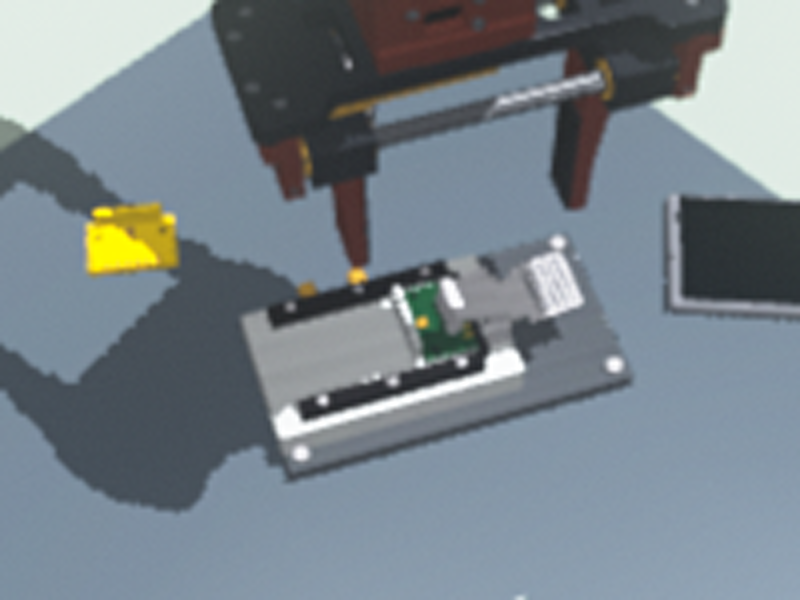

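```bash
python3 - <<'E'
from h import *;import pickle
s=pickle.load(open("s8.pkl","rb"))
g=lambda q,z:np.round(wj(ray(s,(80+q[0]/2.3-.3,140+q[1]/2.3-.3),z)),1)
print("rails",g((149,105),.034),g((453,105),.034),"board rear",g((364,140),.034),g((367,245),.034),"front",g((456,135),.034),"tab rear top",g((350,150),.042),g((355,240),.042),"plate rear",g((365,262),.032), "pad end",g((635,150),.039),g((630,250),.039))
from station import r
s=r.snapshot("wrist")
cv2.imwrite("pics/c8.png",cv2.resize(s["frame"][175:260,210:370,::-1],None,fx=5,fy=5,interpolation=cv2.INTER_CUBIC))
E
```

```text
rails [-72.8  27.1  34. ] [14.9 27.  34. ] board rear [-11.1  16.6  34. ] [-11.1 -16.6  34. ] front [15.8 18.1 34. ] tab rear top [-14.3  15.8  42. ] [-13.8 -11.6  42. ] plate rear [-12.1 -23.   32. ] pad end [67.2 14.9 39. ] [ 67.8 -16.1  39. ]
```

View pics/c8.png

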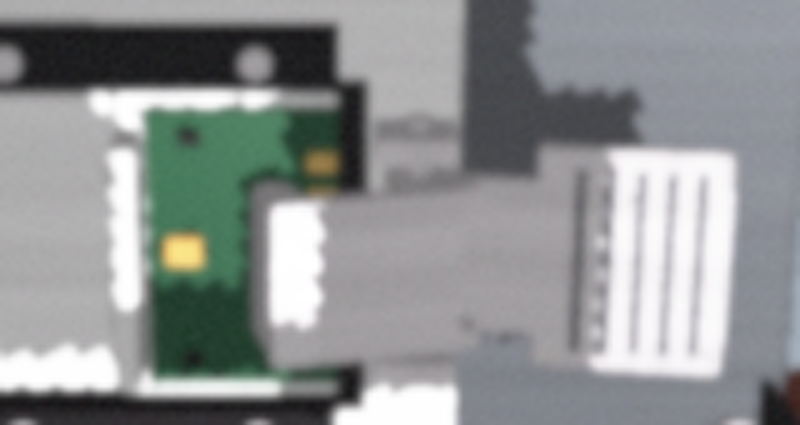

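```bash
python3 - <<'E'
from h import *;from station import r;import pickle
r.servo_line(jw(12.5,0,380),speed=.15)
r.move_joints([-76.7,5.2,70.5,0,104.3,-3.2]);st(r)
s=r.snapshot("top");a=pickle.load(open("s0.pkl","rb"))["top"]["frame"]
d=cv2.absdiff(a,s["frame"]).max(2)>40
n,_,stt,_=cv2.connectedComponentsWithStats(d.astype(np.uint8));print([list(map(int,x)) for x in stt[1:] if x[4]>8])
cv2.imwrite("pics/t9.png",cv2.resize(s["frame"][185:300,155:300,::-1],None,fx=5,fy=5,interpolation=cv2.INTER_CUBIC))
g=lambda q,z:np.round(wj(ray(s,q,z)),1)
E
```

```text
t 18.77 tcp jig [-786.   41.  405.] F jig [0.4 0.3] -0.3 open 88.0
[[188, 221, 5, 9, 10], [212, 225, 44, 39, 797]]
```

View pics/t9.png

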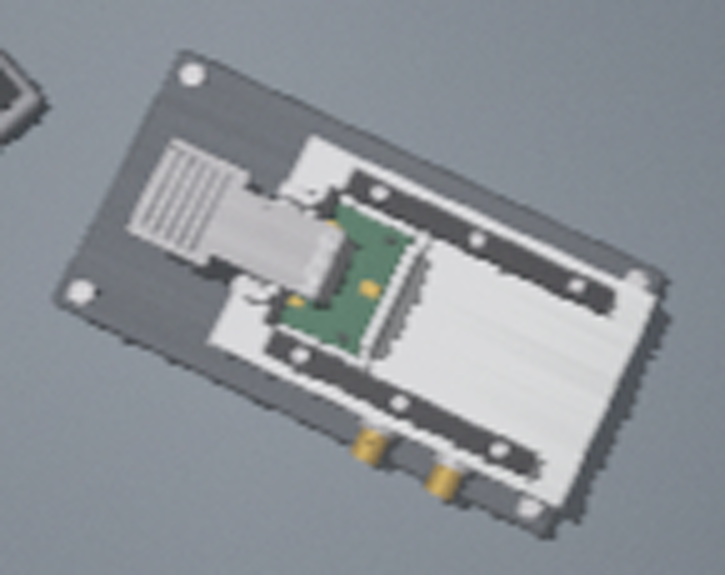

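The carrier sits at the block with the nose on top of it, and the image changed only at the jig.

```bash
python3 - <<'E'
from station import r
print(r.hand_in())
E
```

```text
the job is handed in; nothing more can be done
None
```

The carrier is loaded: it is home against the contact block with the clip clamped on it, and I have handed the job in (clock about 19 s of 48 s).

**What I did:** I pushed the carrier with closed fingers to within about 1 mm of the shut nose. I then held the tail down with one fingertip and closed the gripper at 6 N so the other fingertip slid the carrier in under the nose. The fingers stopped with the pusher at jig x ≈ -14.5 mm, where -15 mm is fully home. Then I opened the fingers, lifted slowly so the clip came down, and moved the arm well clear.

**Last checks:**
- **Carrier position:** the tab's rear face measured about -14 mm, within the roughly 1 mm measuring error, and the board's front edge was level with the rail ends. It had not moved after the clip came down.
- **Clip:** the nose rests on the carrier and nothing touches the jig.
- **Bystanders:** comparing top views before and after showed change only at the carrier and clip.
- **Forces:** the highest wrist force I read was about 8 N, while the carrier was being pushed home.

No check failed. I judged the clip's angle only by eye from the images.

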